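# Put the reagent jars in order of height on the jar stand

## Robot

A 6-joint arm with a two-finger parallel gripper is mounted at the origin on a cart in front of the work surface, level with it; the furniture and walls round the work are solid. World frame = base frame: x ahead of the robot, y to its left, z up, the work surface at z = 0. Lengths are in m, angles in rad, forces in N, time in s.
With the tool pointing down it reaches from about 0.4 to 0.825 m from the base axis. Payload 7 kg.
Tool frame: the origin (TCP) lies midway between the tips of the shut fingers; the grasp point (between the pads) lies 19 mm behind it; z points along the fingers, y is the line along which they close (so a half turn about z gives the same grasp; the last joint's range is limited). The gripper opens to 88 mm and grips with 3 to 60 N. Pads are 19 mm wide; open, the fingers measure 130 mm over their backs; the gripper's body (78 mm by 193 mm) begins 47 mm behind the grasp point.
Start: joints at [1.573, 0.359, 0.012, 0, -1.224, -0.288], TCP at [0.19, 0.648, 0.227] pointing down, gripper open.
Joint ranges: [-3.07, 3.07], [-1.43, 2.12], [-1.02, 1.25], [-3.03, 1.67], [-3.05, -0], [-3.03, 3.03]. Speed limits (rad/s): [2.39, 2.39, 3.01, 3.14, 3.14, 3.14].

## Interface

Orientations are given as a unit quaternion [w, x, y, z].
In Python, from station import read_state, read_camera, hand_in, find_in, cut_out, place_of gives the robot as it stands.
- The arm moves only by the tool play_rows, never from a script. Its argument "series" is one flat list of numbers, 5 for each row, row after row: the shift along the tool's x, y, z normalised to -1 to 1, where 1 is 25 mm, then the turn about the tool's z normalised to -1 to 1, where 1 is 90 degrees, then the opening, from 0 (shut) to 1 (fully open). A call has 1 to 10 rows; each row shifts and turns the commanded pose from where the row before left it, along the tool's axes as they then stand; what a row does not reach is not made up. A row lasts 1/12 s, in which the tool goes at most 41.7 mm and 7.16 degrees, less where a joint would pass 70% of its speed; a pose out of reach is approached as far as the arm can. A call with a number of a shift or a turn outside -1 to 1 is refused whole. A call with a gripper value outside its range is refused whole. The fingers move at their own pace and stop on an object; "squeeze" is the grip in N (left out, the last holds). Time passes only in rows, so rows that do not move let the fingers close. It gives the time, the measured TCP pose, the force, the opening and the grip force at its end, in the units of the state.
- read_state(): the state, without advancing time (a new reading comes with each control period).
- read_camera(name): name is "scene" or "top" or "wrist"; returns a dict with "color" (384x512x3 uint8, red, green, blue), "mtx" (3x3 intrinsics, pixels), "world_from_camera" (4x4, takes a point from camera to world coordinates). Camera axes: x right, y down, z forward; pixel columns grow to the right and rows downward; lengths in m; the calibration is good to about 2 mm. A picture is of the moment at which its call begins. There is no depth.
- hand_in(): hands the job in; it is judged then, once.
Trained networks look in a picture, given as the dict that the camera call returned (one of the last four; its "shot" number tells which), for a name from the list of things; names that differ only in an ending like _2 or _b are one class to them, and where a whole thing is asked for, a point or a joint stands for the part that bears it (a point fixed in the world has none). Each returns a list of dicts, best first, with "p" (0 to 1); they miss things now and then, are a little off and sometimes report something else, mostly with a low value. They report only what shows in the picture. A call takes as long as a camera call. They do not tell look-alikes from the thing itself.
- find_in(picture, name): "xy" ([column, row] in pixels, amid what is visible of it).
- cut_out(picture, name): "pixels" (384x512 bool, what is visible of it) and "xy" ([column, row] in pixels, amid what is visible of it).
- place_of(picture, name): "xy" ([column, row] in pixels: a listed point, or the origin of a listed thing).
The state is a dict: "t": time; "joints": joint angles; "qvel": joint speeds; "joint_torque": joint torques, N m; "ee_pos": TCP position; "tcp_rot": TCP orientation; "contact_force": force on the tool from outside, world axes, zero at the start; "moment": the same for the moment, N m; "finger_gap": opening from 0.0 (shut) to 1.0 (fully open); "grasp_force": force on a finger pad.
Only numpy, scipy, OpenCV 4.12 (cv2) and the standard library are available. Lean on these libraries where they do the work, as an engineer would, in place of code of your own. Each camera call takes 0.05 s, during which the arm holds its last target. There are 200 camera calls.

## Task

Move the dropper bottle, which does not belong on the jar stand, to the middle of the round steel drip dish, and stand the four screw-top jars that are spread around the stand (not the spare stock in the far left corner of the worktop) centred on the four ring marks of the stand in order of height: the tallest next to the upright steel pin, the shortest farthest from it. Keep everything upright, and leave it all standing and released.

Things in the scene. Friction and masses are not known exactly. Their poses are not given: they have to be found in the camera images.
- jar_liquid: a closed screw-top jar, brown, slim, with a black cap: the tallest jar; 78 mm high with its cap, 41 mm across. Round, loose, starts upright on the worktop (support z = 0) in front of the stand or beside it (y between -0.4 and 0.4 m); similar stock far back left (y over 0.55 m) is fixed and not meant. Origin at the centre of its underside, z up its axis. Grip it round its sides, where only the lowest 61 mm are solid to the fingers.
- jar_powder: a closed screw-top jar, white, broad, with a white cap: the second tallest; 62 mm high with its cap, 53 mm across. Round, loose, starts upright on the worktop (support z = 0) in front of the stand or beside it (y between -0.4 and 0.4 m); similar stock far back left (y over 0.55 m) is fixed and not meant. Origin at the centre of its underside, z up its axis. Grip it round its sides, where only the lowest 49 mm are solid to the fingers.
- jar_separator: a closed screw-top jar, white, small and slim, with a blue cap: the third tallest; 50 mm high with its cap, 37 mm across. Round, loose, starts upright on the worktop (support z = 0) in front of the stand or beside it (y between -0.4 and 0.4 m); similar stock far back left (y over 0.55 m) is fixed and not meant. Origin at the centre of its underside, z up its axis. Grip it round its sides, where only the lowest 40 mm are solid to the fingers.
- jar_wax: a closed screw-top jar, white, broad and squat, with a green cap: the shortest; 40 mm high with its cap, 59 mm across. Round, loose, starts upright on the worktop (support z = 0) in front of the stand or beside it (y between -0.4 and 0.4 m); similar stock far back left (y over 0.55 m) is fixed and not meant. Origin at the centre of its underside, z up its axis. Grip it round its sides, where only the lowest 33 mm are solid to the fingers.
- dropper_bottle: a small white round dropper bottle with a pointed blue nozzle, 80 mm high, body 33 mm across; no jar. It starts upright somewhere on the jar stand, on or between the marks. Origin at the centre of its underside, z up. Grip it round the body, in the lowest 50 mm (the nozzle is not solid).
- drip_dish: a fixed round shallow steel dish on the worktop, 100 mm across, rim 8 mm high and 3 mm thick, inner floor 4 mm above its origin; origin at the centre of its underside, z up.
- jar_stand: a fixed flat white slab, the jar stand: 80 mm (own x) by 380 mm (own y) by 12 mm high; origin at the centre of its underside, z up. Four grey rings of 66 mm diameter with a centre dot mark four places on its flat top, 12 mm above the origin, in a row along its own y axis: centres at x = 0 and y = -120, -40, +40, +120 mm. A steel pin stands at one end (y = +170 or -170 mm), a flat steel cap 14 mm across and 4 mm high at the other.
- tall_end_pin: an upright steel pin, 18 mm thick and 40 mm high, on a 26 mm foot, fixed on the top of the jar stand near one of its ends, 170 mm from the stand's centre; it shows the end where the tallest jar belongs. Its origin is the centre of its foot, on the stand's top. The four marks lie 50, 130, 210 and 290 mm from it along the row.
Not all that is in view belongs to the job. Leave any orange look-alike of the jar_liquid alone.

How it is judged:
By the outcome, as a careful person would: the job done as asked, in the order asked, and still so for the second after the job is handed in, with the robot touching nothing.
It also fails if it takes over 109 s, if anything falls off the work surface, if the arm or the gripper's body presses on something with over 40 N, if the wrist force passes 120 N, or if a joint passes its speed limit or range.

## Working session

There is one attempt and no reset: what is moved stays moved. The work goes in short steps, Python scripts to look and compute and a tool call to move; the robot and the scene stay as the last step left them, time stands still between calls to the robot, and variables do not carry over. Pictures are saved under pics/ and viewed, at most 14 in all, crops included, and the job is handed in when it is done.

Besides the shell and the picture viewer there is one more tool, called after "Emit:" as name(argument=value, ...) on one line, values as JSON. play_rows: Moves the arm, as the interface text tells. Its arguments: {"type":"object","properties":{"series":{"type":"array","items":{"type":"number"}},"squeeze":{"type":"number"}},"required":["series"]}

```bash
mkdir -p pics; ls
cat > h.py <<'E'
import numpy as np, cv2
from station import *
from scipy.spatial.transform import Rotation as R
NAMES="jar_liquid jar_powder jar_separator jar_wax dropper_bottle drip_dish jar_stand tall_end_pin".split()
def ray(p,xy,z):
    T=p["world_from_camera"]; d=T[:3,:3]@np.linalg.solve(p["mtx"],[xy[0],xy[1],1]); o=T[:3,3]
    return o+d*(z-o[2])/d[2]
def save(p,n): cv2.imwrite("pics/"+n,p["color"][:,:,::-1])
Z=dict(dropper_bottle=.012,jar_stand=0,tall_end_pin=.012)
E
python3 - <<'E'
from h import *
np.set_printoptions(precision=4,suppress=True)
for c in ("scene","top"):
    p=read_camera(c); save(p,c+"0.png"); print(c,p["world_from_camera"][:3,3])
    for n in NAMES:
        for d in place_of(p,n)[:5]: print(n,np.round(d["xy"],1),round(d["p"],2),ray(p,d["xy"],Z.get(n,0)))
s=read_state();print(s["ee_pos"],s["tcp_rot"],s["t"],s["finger_gap"],s["contact_force"])
E
```

```text
pics
scene [ 0.0223 -0.5675  0.9279]
jar_liquid [174.7 137.4] 0.93 [0.5564 0.3584 0.    ]
jar_liquid [149.7 155.4] 0.59 [ 0.4573  0.3475 -0.    ]
jar_powder [228.  230.3] 0.76 [ 0.4398 -0.014   0.    ]
jar_separator [366.8 276.8] 0.77 [ 0.5789 -0.3376  0.    ]
jar_separator [187.4 186. ] 0.3 [0.4606 0.1757 0.    ]
jar_wax [274.5 270.4] 0.88 [ 0.4399 -0.1769  0.    ]
dropper_bottle [258.7 169.3] 0.71 [0.6345 0.0757 0.012 ]
drip_dish [184.  181.5] 0.57 [0.4644 0.1955 0.    ]
jar_stand [275.7 186.4] 0.95 [ 0.6302  0.0053 -0.    ]
jar_stand [260.7 169.9] 0.64 [0.6449 0.0785 0.    ]
tall_end_pin [242.8 151.9] 0.45 [0.6507 0.1578 0.012 ]
top [ 0.458  -0.0145  1.2622]
jar_liquid [149.9 189.7] 0.65 [0.5565 0.3599 0.    ]
jar_liquid [146.5 219.1] 0.48 [0.4599 0.3718 0.    ]
jar_powder [266.7 223.4] 0.76 [ 0.4347 -0.0228  0.    ]
jar_separator [363.6 173.1] 0.49 [ 0.5912 -0.3477  0.    ]
jar_wax [316.4 221.1] 0.56 [ 0.4376 -0.1857  0.    ]
dropper_bottle [235.6 163.8] 0.66 [0.6328 0.0738 0.012 ]
drip_dish [204.3 220.2] 0.93 [0.451  0.1817 0.    ]
jar_stand [253.4 166.3] 0.93 [0.6244 0.0158 0.    ]
tall_end_pin [205.4 156.8] 0.38 [0.6589 0.1727 0.012 ]
tall_end_pin [258.3 163.2] 0.28 [ 0.6326 -0.0009  0.012 ]
[0.1903 0.6476 0.2266] [-0.      0.9898 -0.1424  0.    ] 0.9 0.9959535820831606 [ 0.0579  0.8644 -0.3014]
```

View pics/scene0.png

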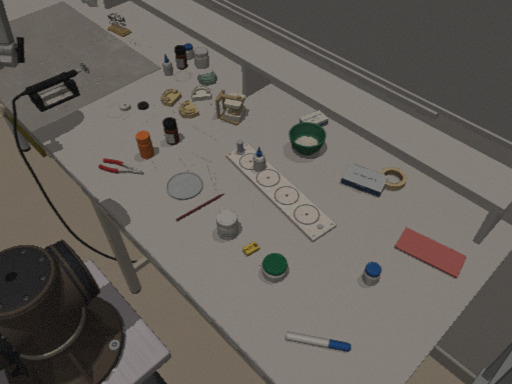

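View pics/top0.png

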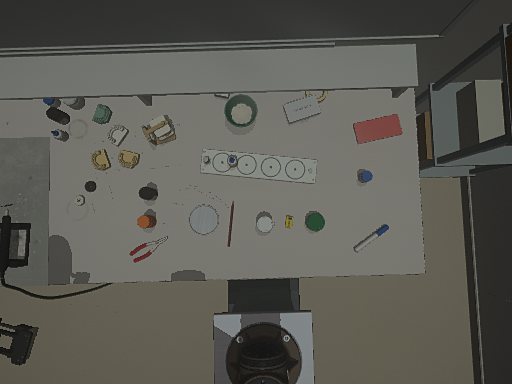

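The view shows these candidates:
- **jar_liquid:** brown jar, scene (171,131). Rejected are the orange look-alike (145,145) and the dark stock jar (181,57).
- **Other jars:** powder (227,223), wax (275,266), separator (372,273). The fixed white and blue stock at (188,50) to (202,57) is not meant.
- **Dropper:** (259,158) on the stand. Rejected is the stock dropper (167,65).
- **Pin:** the +y end of the stand, (241,147). The dish is at (185,185).

I'll turn the tool so the fingers close along world x, then go over the stand.

Emit:
play_rows(series=[0, 0, 0, 0.0744, 1, 0, 0, 0, 0.0744, 1, 0, 0, 0, 0.0744, 1, 0, 0, 0, 0.0744, 1, 0, 0, 0, 0.0744, 1, 0, 0, 0, 0.0744, 1, 0, 0, 0, 0.0744, 1, 0, 0, 0, 0.0744, 1, 0, 0, 0, 0.0744, 1, 0, 0, 0, 0.0744, 1], squeeze=15)

```text
t: 1.73
ee_pos: [0.1903, 0.6476, 0.2266]
tcp_rot: [-0.0, 0.745, -0.667, -0.0]
contact_force: [-0.4, 0.9, 0.5]
finger_gap: 0.997
grasp_force: 0.0
```

Emit:
play_rows(series=[0, 0, 0, 0.0744, 1, 1, -0.7, 0, 0, 1, 1, -0.7, 0, 0, 1, 1, -0.7, 0, 0, 1, 1, -0.7, 0, 0, 1, 1, -0.7, 0, 0, 1, 1, -0.7, 0, 0, 1, 1, -0.7, 0, 0, 1, 1, -0.7, 0, 0, 1, 1, -0.7, 0, 0, 1])

```text
t: 2.57
ee_pos: [0.3483, 0.4212, 0.2268]
tcp_rot: [0.0, -0.707, 0.707, 0.0]
contact_force: [1.0, 0.2, 0.3]
finger_gap: 0.998
grasp_force: 0.0
```

Run:
```python
from h import *
np.set_printoptions(precision=3,suppress=True)
s=read_state();print(s["ee_pos"],R.from_quat(np.roll(s["tcp_rot"],-1)).as_matrix(),s["t"],s["joints"])
p=read_camera("wrist");save(p,"w0.png");print(p["world_from_camera"])
```

```text
[0.348 0.421 0.227] [[-0.    -1.     0.   ]
 [-1.     0.     0.001]
 [-0.001 -0.    -1.   ]] 2.5667 [ 1.238  0.147 -0.273  0.    -1.15  -1.239]
[[-1.     0.001  0.001  0.347]
 [ 0.001  0.968  0.25   0.353]
 [-0.     0.25  -0.968  0.385]
 [ 0.     0.     0.     1.   ]]
```

Emit:
play_rows(series=[1, -0.84, 0, 0, 1, 1, -0.84, 0, 0, 1, 1, -0.84, 0, 0, 1, 1, -0.84, 0, 0, 1, 1, -0.84, 0, 0, 1, 1, -0.84, 0, 0, 1, 1, -0.84, 0, 0, 1, 1, -0.84, 0, 0, 1, 1, -0.84, 0, 0, 1, 1, -0.84, 0, 0, 1])

```text
t: 3.45
ee_pos: [0.5585, 0.1711, 0.2268]
tcp_rot: [0.0, -0.707, 0.707, -0.0]
contact_force: [0.4, 1.2, 0.4]
finger_gap: 1.001
grasp_force: 0.0
```

Emit:
play_rows(series=[1, -0.8, 0, 0, 1, 1, -0.8, 0, 0, 1, 1, -0.8, 0, 0, 1, 0, 0, 0, 0, 1])

```text
t: 3.78
ee_pos: [0.6199, 0.0936, 0.226]
tcp_rot: [-0.0, -0.706, 0.708, -0.0]
contact_force: [0.2, 1.1, -0.1]
finger_gap: 1.002
grasp_force: 0.0
```

Run:
```python
from h import *
np.set_printoptions(precision=4,suppress=True)
s=read_state();print(s["ee_pos"],s["t"])
p=read_camera("wrist");save(p,"w1.png")
for n in NAMES:
    for d in place_of(p,n)[:3]: print(n,np.round(d["xy"],1),round(d["p"],2),ray(p,d["xy"],Z.get(n,0)))
```

```text
[0.6199 0.0936 0.226 ] 3.7833
jar_powder [403.9  86.4] 0.92 [ 0.4329 -0.0153  0.    ]
dropper_bottle [239.3 162.9] 0.72 [0.6419 0.079  0.012 ]
drip_dish [375.  232.9] 0.57 [0.4501 0.1825 0.    ]
jar_stand [250.9  98.1] 0.93 [ 0.6262 -0.0022  0.    ]
tall_end_pin [239.9 227. ] 0.57 [0.6429 0.1679 0.012 ]
tall_end_pin [252.   99.7] 0.25 [0.6246 0.0006 0.012 ]
```

View pics/w1.png

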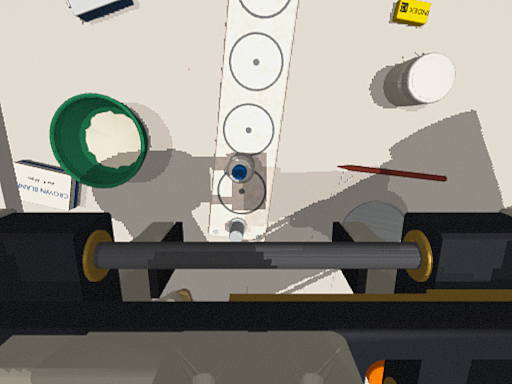

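Dots of the rings are at (242,191), (249,130) and (256,62). The pin foot is near (237,233) and the dropper at (240,168), standing between marks 1 and 2. Next I'll refine the dot positions and get the dropper's mask.

```bash
cat >> h.py <<'E'
def dot(p,xy,r=5):
    g=cv2.cvtColor(p["color"],cv2.COLOR_RGB2GRAY).astype(float); x,y=map(int,xy)
    w=g[y-r:y+r+1,x-r:x+r+1]; w=np.clip(np.median(w)-w-15,0,None); v,u=np.mgrid[y-r:y+r+1,x-r:x+r+1]
    return np.array([(w*u).sum(),(w*v).sum()])/w.sum()
def fitcyl(p,n,rad,z0,h,guess,i=0):
    "fit cylinder to mask outline by IoU"
    from scipy.optimize import minimize
    m=cut_out(p,n)[i]["pixels"].astype(np.uint8); a=np.linspace(0,6.283,40); C=np.linalg.inv(p["world_from_camera"])
    def f(q):
        P=np.array([[q[0]+rad*np.cos(t),q[1]+rad*np.sin(t),z,1] for z in (z0,z0+h) for t in a])@C.T
        uv=P[:,:3]@p["mtx"].T; uv=uv[:,:2]/uv[:,2:]
        k=np.zeros_like(m); cv2.fillConvexPoly(k,cv2.convexHull((uv*16).round().astype(np.int32)),1,shift=4)
        return -(k&m).sum()/((k|m).sum()+1e-9)
    s=minimize(f,guess,method="Nelder-Mead",options=dict(initial_simplex=[guess,np.add(guess,[.012,0]),np.add(guess,[0,.012])],xatol=2e-4))
    return s.x,-s.fun
E
python3 - <<'E'
from h import *
np.set_printoptions(precision=4,suppress=True)
p=read_camera("wrist")
D=[dot(p,q) for q in ((242,191),(249,130),(256,62))]; W=[ray(p,d,.012)[:2] for d in D]
print(D,W,np.diff(W,axis=0),np.linalg.norm(np.diff(W,axis=0),axis=1))
print("drop body",fitcyl(p,"dropper_bottle",.0165,.012,.055,[.64,.079]))
print("drop full",fitcyl(p,"dropper_bottle",.0165,.012,.08,[.64,.079]))
print("powder",fitcyl(p,"jar_powder",.0265,0,.062,[.435,-.02]))
c=cv2.resize(p["color"][140:245,190:295],(600,600),interpolation=cv2.INTER_CUBIC);cv2.imwrite("pics/c1.png",c[:,:,::-1])
E
```

```text
[array([239.4286, 187.4503]), array([246.2578, 126.3078]), array([254.1515,  58.3569])] [array([0.6397, 0.1172]), array([0.6298, 0.0376]), array([ 0.6196, -0.0416])] [[-0.0099 -0.0796]
 [-0.0102 -0.0792]] [0.0802 0.0799]
drop body (array([0.685, 0.082]), np.float64(-0.0))
drop full (array([0.685, 0.082]), np.float64(-0.0))
powder (array([ 0.5325, -0.0035]), np.float64(-0.0))h.py:22: RuntimeWarning: overflow encountered in scalar negative
  return -(k&m).sum()/((k|m).sum()+1e-9)
```

View pics/c1.png

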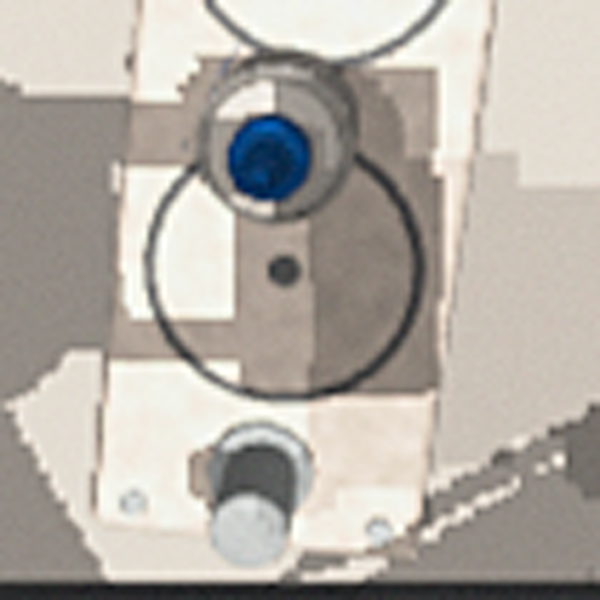

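The crop confirms the dropper between the marks (blue nozzle at crop (270,157)) and the pin at the near end. The mark spacing comes out at 80.0 mm as it should. I'll fix the type bug in the fit.

```bash
sed -i 's/return -(k&m).sum()/return -float((k\&m).sum())/' h.py
python3 - <<'E'
from h import *
np.set_printoptions(precision=4,suppress=True)
p=read_camera("wrist")
print("drop body",fitcyl(p,"dropper_bottle",.0165,.012,.055,[.64,.079]))
d=place_of(p,"dropper_bottle")[0]["xy"]; print(d,ray(p,d,.012), ray(p,(190+270/5.71,140+157/5.71),.088))
print("powder",fitcyl(p,"jar_powder",.0265,0,.062,[.435,-.02]))
print(read_state()["ee_pos"])
E
```

```text
drop body (array([0.6366, 0.0789]), np.float64(0.8283313325320188))
[240.0, 159.1] [0.6385 0.0787 0.012 ] [0.6369 0.0774 0.088 ]
powder (array([ 0.4354, -0.0155]), np.float64(0.8702359346639836))
[0.6175 0.0974 0.2266]
```

Emit:
play_rows(series=[0.74, -0.78, 0, 0, 1, 0, 0, 0.6, 0, 1, 0, 0, 0.8, 0, 1, 0, 0, 0.8, 0, 1, 0, 0, 0.8, 0, 1, 0, 0, 0.8, 0, 1, 0, 0, 0.8, 0, 1, 0, 0, 0.6, 0, 1, 0, 0, 0, 0, 1])

```text
t: 5.38
ee_pos: [0.6349, 0.0782, 0.093]
tcp_rot: [-0.002, -0.707, 0.708, 0.001]
contact_force: [-1.5, -0.6, -0.8]
finger_gap: 0.998
grasp_force: 0.0
```

Run:
```python
from h import *
np.set_printoptions(precision=4,suppress=True)
p=read_camera("wrist"); 
for d in place_of(p,"dropper_bottle")[:2]: print(d["xy"],ray(p,d["xy"],.012))
try: print(fitcyl(p,"dropper_bottle",.0165,.012,.055,[.637,.079]))
except Exception as e: print(e)
print(read_state()["ee_pos"]); save(p,"w2.png")
```

```text
[248.1, 204.3] [0.641  0.0806 0.012 ]
(array([0.6383, 0.076 ]), np.float64(0.8133442488740019))
[0.6376 0.0789 0.0974]
```

View pics/w2.png

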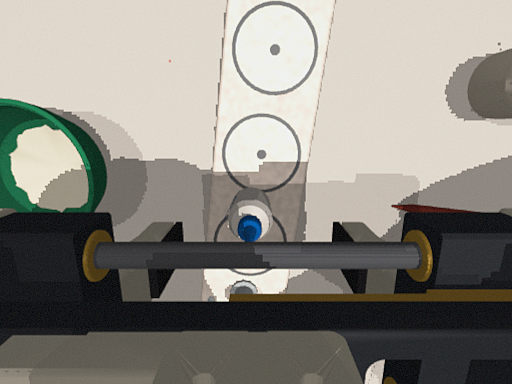

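The nozzle at (250,229) sits centred between the fingers. Now descend and close.

Emit:
play_rows(series=[0, 0, 0.8, 0, 1, 0, 0, 0.8, 0, 1, 0, 0, 0.8, 0, 1, 0, 0, 0.6, 0, 1, 0, 0, 0, 0, 1, 0, 0, 0, 0, 0, 0, 0, 0, 0, 0, 0, 0, 0, 0, 0, 0, 0, 0, 0, 0, 0, 0, 0, 0, 0], squeeze=15)

```text
t: 6.37
ee_pos: [0.6376, 0.0791, 0.0227]
tcp_rot: [0.001, -0.707, 0.707, -0.0]
contact_force: [0.1, -0.7, -0.8]
finger_gap: 0.681
grasp_force: 0.0
```

Emit:
play_rows(series=[0, 0, 0, 0, 0, 0, 0, 0, 0, 0, 0, 0, 0, 0, 0])

```text
t: 6.62
ee_pos: [0.637, 0.0789, 0.0217]
tcp_rot: [0.0, -0.707, 0.707, -0.0]
contact_force: [-0.3, 0.7, -0.2]
finger_gap: 0.457
grasp_force: 0.0
```

Emit:
play_rows(series=[0, 0, 0, 0, 0, 0, 0, 0, 0, 0, 0, 0, 0, 0, 0, 0, 0, 0, 0, 0, 0, 0, -0.8, 0, 0, 0, 0, -0.8, 0, 0, 0, 0, -0.8, 0, 0, 0, 0, -0.8, 0, 0])

```text
t: 7.28
ee_pos: [0.6365, 0.0787, 0.102]
tcp_rot: [-0.0, -0.707, 0.707, 0.0]
contact_force: [0.4, 0.4, -0.9]
finger_gap: 0.371
grasp_force: 15.0
```

Emit:
play_rows(series=[-0.3, 0.5, 0, 0, 0, -0.5, 0.9, 0, 0, 0, -0.5, 0.9, 0, 0, 0, -0.5, 0.9, 0, 0, 0, -0.5, 0.9, 0, 0, 0, -0.5, 0.9, 0, 0, 0, -0.5, 0.9, 0, 0, 0, -0.5, 0.9, 0, 0, 0, -0.3, 0.6, 0, 0, 0, 0, 0, 0, 0, 0])

```text
t: 8.12
ee_pos: [0.4495, 0.182, 0.1016]
tcp_rot: [0.0, 0.707, -0.707, -0.0]
contact_force: [-0.0, 0.1, -0.7]
finger_gap: 0.376
grasp_force: 15.0
```

Run:
```python
from h import *
np.set_printoptions(precision=4,suppress=True)
for c in ("wrist","scene","top"):
    p=read_camera(c); save(p,c+"3.png")
    for n in ("dropper_bottle","drip_dish"):
        for d in place_of(p,n)[:2]: print(c,n,d["xy"],d["p"],ray(p,d["xy"],.09 if n[:2]=="dr" and n[2]=="o" else 0))
    try:print(fitcyl(p,"drip_dish",.05,0,.008,[.452,.182]))
    except Exception as e:print(e)
s=read_state();print(s["ee_pos"],s["t"],s["finger_gap"],s["grasp_force"])
```

```text
wrist dropper_bottle [255.9, 233.2] 0.83 [0.449  0.1832 0.09  ]
wrist drip_dish [250.2, 194.7] 0.63 [0.4547 0.1814 0.    ]
(array([0.4533, 0.1832]), np.float64(0.753013344812661))
scene dropper_bottle [179.8, 162.3] 0.59 [0.4555 0.1825 0.09  ]
scene drip_dish [185.1, 182.7] 0.64 [0.4637 0.1898 0.    ]
(array([0.456 , 0.1838]), np.float64(0.9244444444434173))
top drip_dish [206.7, 219.2] 0.69 [0.454  0.1738 0.    ]
(array([0.452 , 0.1816]), np.float64(0.32820512820470743))
[0.4522 0.1812 0.1014] 8.7167 0.3745726021494674 14.999976307153702
```

View pics/scene3.png

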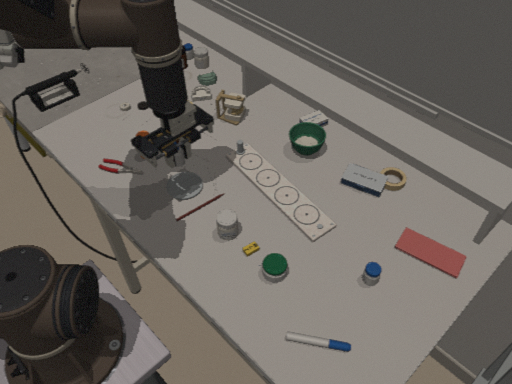

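The bottle hangs over the dish, whose best centre is (0.4535, 0.183). Lower, release and rise.

Emit:
play_rows(series=[-0.07, -0.05, 0.8, 0, 0, 0, 0, 0.8, 0, 0, 0, 0, 0.8, 0, 0, 0, 0, 0.6, 0, 0, 0, 0, 0.3, 0, 0, 0, 0, 0.15, 0, 0, 0, 0, 0.05, 0, 0, 0, 0, 0, 0, 0, 0, 0, 0, 0, 0])

```text
t: 9.47
ee_pos: [0.4538, 0.1836, 0.0148]
tcp_rot: [0.001, -0.707, 0.707, -0.0]
contact_force: [-0.5, -0.4, 0.6]
finger_gap: 0.373
grasp_force: 15.0
```

Run:
```python
from h import *
s=read_state();print(s["ee_pos"],s["t"],s["finger_gap"],s["grasp_force"],s["contact_force"])
```

```text
[0.45383539 0.183617   0.01481571] 9.4667 0.37317468820318483 15.000093430280685 [-0.54787063 -0.41420042  0.58119975]
```

Emit:
play_rows(series=[0, 0, 0, 0, 1, 0, 0, 0, 0, 1, 0, 0, 0, 0, 1, 0, 0, 0, 0, 1, 0, 0, -0.2, 0, 1, 0, 0, -0.8, 0, 1, 0, 0, -1, 0, 1, 0, 0, -1, 0, 1, 0, 0, -1, 0, 1, 0, 0, -1, 0, 1])

```text
t: 10.3
ee_pos: [0.4531, 0.183, 0.1408]
tcp_rot: [0.0, -0.707, 0.707, -0.0]
contact_force: [1.6, 0.2, -0.1]
finger_gap: 0.992
grasp_force: 0.0
```

Emit:
play_rows(series=[0, 0, -1, 0, 0.75, -1, -0.6, 0, 0, 0.75, -1, -0.6, 0, 0, 0.75, -1, -0.6, 0, 0, 0.75, -1, -0.6, 0, 0, 0.75, -1, -0.6, 0, 0, 0.75, -1, -0.6, 0, 0, 0.75, -0.5, -0.5, 0, 0, 0.75, 0, 0, 0, 0, 0.75, 0, 0, 0, 0, 0.75])

```text
t: 11.13
ee_pos: [0.5558, 0.3459, 0.1634]
tcp_rot: [-0.001, -0.707, 0.707, 0.0]
contact_force: [-0.3, 0.1, 0.4]
finger_gap: 0.749
grasp_force: 0.0
```

```bash
cat >> h.py <<'E'
def look(n,rad,z0,h,g,cams=("wrist",),sv=None):
    np.set_printoptions(precision=4,suppress=True)
    for c in cams:
        p=read_camera(c)
        if sv: save(p,c+sv)
        for d in place_of(p,n)[:3]: print(c,np.round(d["xy"],1),round(d["p"],2),ray(p,d["xy"],z0))
        for i in range(2):
            try: print(" fit",*fitcyl(p,n,rad,z0,h,g,i))
            except Exception as e: print(e)
    s=read_state(); print(s["ee_pos"],s["t"],s["finger_gap"],s["grasp_force"],s["contact_force"])
E
python3 - <<'E'
from h import *
look("jar_liquid",.0205,0,.078,[.5565,.359],("wrist","top"),"4.png")
look("dropper_bottle",.0165,.004,.055,[.4538,.1836],("scene","top"))
E
```

```text
wrist [266.1 184.1] 0.91 [0.5442 0.3486 0.    ]
wrist [346.1 192.6] 0.71 [0.4515 0.3589 0.    ]
 fit [0.5417 0.3502] 0.9106324472956413
list index out of range
top [152.3 188.4] 0.48 [0.5606 0.352  0.    ]
top [149.  219.3] 0.48 [0.4591 0.3635 0.    ]
 fit [0.5565 0.359 ] 0.0
 fit [0.5413 0.3515] 0.8137651821829402
[0.5557 0.3453 0.1646] 11.5333 0.7479778349512132 0.0 [-0.6079 -0.1547 -0.4419]
scene [183.2 187.7] 0.58 [0.4468 0.1756 0.004 ]
 fit [0.454  0.1875] 0.7413793103422711
 fit [0.4623 0.146 ] 0.38955223880538875
top [203.5 218.7] 0.5 [0.456  0.1836 0.004 ]
list index out of range
list index out of range
[0.5559 0.3456 0.1641] 11.9333 0.752899406483541 0.0 [0.1668 0.2927 0.6384]
```

View pics/wrist4.png

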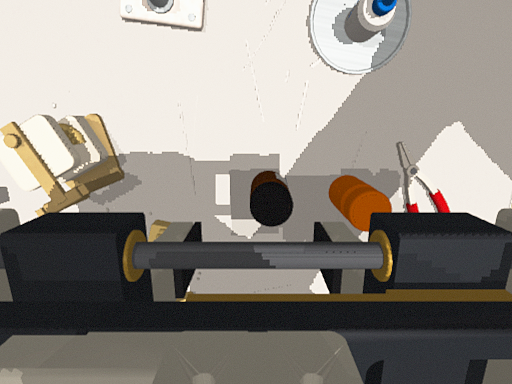

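The brown cap is at (271,207) and the orange look-alike at (360,203), right outside the fingers. The brown jar is at (0.5415, 0.351). The dropper stands in the dish.

Emit:
play_rows(series=[-0.22, 0.57, 0.4, 0, 0.75, 0, 0, 0.8, 0, 0.75, 0, 0, 0.8, 0, 0.75, 0, 0, 0.8, 0, 0.75, 0, 0, 0.8, 0, 0.75, 0, 0, 0.8, 0, 0.75, 0, 0, 0.7, 0, 0.75, 0, 0, 0.4, 0, 0.75, 0, 0, 0, 0, 0, 0, 0, 0, 0, 0])

```text
t: 12.77
ee_pos: [0.5417, 0.3511, 0.0265]
tcp_rot: [-0.0, -0.707, 0.707, -0.0]
contact_force: [0.5, 0.1, -0.3]
finger_gap: 0.654
grasp_force: 0.0
```

Emit:
play_rows(series=[0, 0, 0, 0, 0, 0, 0, 0, 0, 0, 0, 0, 0, 0, 0, 0, 0, 0, 0, 0, 0, 0, 0, 0, 0, 0, 0, 0, 0, 0])

```text
t: 13.27
ee_pos: [0.5423, 0.3518, 0.0279]
tcp_rot: [0.001, -0.707, 0.707, -0.0]
contact_force: [0.7, 0.0, 6.3]
finger_gap: 0.446
grasp_force: 15.0
```

Emit:
play_rows(series=[0, 0, -0.5, 0, 0, 0, 0, -0.8, 0, 0, 0, 0, -0.9, 0, 0, 0, 0, -0.9, 0, 0, 0.4, -0.2, -0.5, 0, 0, 0.9, -0.4, 0, 0, 0, 0.9, -0.4, 0, 0, 0, 0.9, -0.4, 0, 0, 0, 0.9, -0.4, 0, 0, 0, 0.9, -0.4, 0, 0, 0])

```text
t: 14.1
ee_pos: [0.5966, 0.2269, 0.1169]
tcp_rot: [-0.0, -0.707, 0.707, 0.0]
contact_force: [0.4, 0.1, -0.7]
finger_gap: 0.452
grasp_force: 15.0
```

Emit:
play_rows(series=[0.9, -0.4, 0, 0, 0, 0.9, -0.4, 0, 0, 0, 0.9, -0.4, 0, 0, 0, 0.9, -0.4, 0, 0, 0, 0.9, -0.3, 0, 0, 0, 0.86, -0.2, 0, 0, 0, 0, 0, 0, 0, 0, 0, 0, 0, 0, 0])

```text
t: 14.77
ee_pos: [0.6488, 0.0929, 0.1166]
tcp_rot: [-0.0, -0.706, 0.708, 0.0]
contact_force: [-0.9, 1.1, -0.7]
finger_gap: 0.451
grasp_force: 15.0
```

Run:
```python
from h import *
look("jar_liquid",.0205,.093,.078,[.6397,.1172],("wrist","scene","top"),"5.png")
```

```text
fit [0.6473 0.0825] 0.4486054222741907
 fit [0.6397 0.1172] 0.0
scene [258.4 143.6] 0.82 [0.6463 0.0877 0.093 ]
scene [150.1 154.4] 0.58 [0.4167 0.2581 0.093 ]
 fit [0.6397 0.1172] 0.0
list index out of range
list index out of range
list index out of range
[0.6489 0.0949 0.1166] 15.3667 0.4524642109748915 14.999120235443115 [-0.8864  0.2285 -0.2399]
```

View pics/wrist5.png

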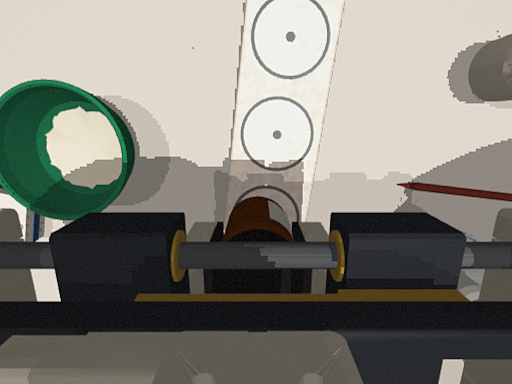

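Run:
```python
from h import *
np.set_printoptions(precision=4,suppress=True)
p=read_camera("wrist")
D=[dot(p,q) for q in ((277,134),(290,37))]; print(D,[ray(p,d,.012)[:2] for d in D],read_state()["ee_pos"])
```

```text
[array([277.0761, 132.1414]), array([290.8836,  34.6373])] [array([0.6297, 0.037 ]), array([ 0.6196, -0.042 ])] [0.649  0.0948 0.1166]
```

Emit:
play_rows(series=[-0.88, 0.37, 0, 0, 0, 0, 0, 0.8, 0, 0, 0, 0, 0.8, 0, 0, 0, 0, 0.7, 0, 0, 0, 0, 0.4, 0, 0, 0, 0, 0.25, 0, 0, 0, 0, 0.1, 0, 0, 0, 0, 0, 0, 0, 0, 0, 0, 0, 0])

```text
t: 16.17
ee_pos: [0.6405, 0.1168, 0.0411]
tcp_rot: [0.001, -0.707, 0.707, -0.0]
contact_force: [-0.6, 0.4, 0.1]
finger_gap: 0.453
grasp_force: 15.0
```

Emit:
play_rows(series=[0, 0, 0.05, 0, 0, 0, 0, 0, 0, 0, 0, 0, 0, 0, 0])

```text
t: 16.42
ee_pos: [0.6406, 0.1168, 0.0399]
tcp_rot: [0.001, -0.707, 0.707, -0.0]
contact_force: [0.8, 0.9, 1.6]
finger_gap: 0.455
grasp_force: 15.0
```

Emit:
play_rows(series=[0, 0, 0, 0, 1, 0, 0, 0, 0, 1, 0, 0, 0, 0, 1, 0, 0, 0, 0, 1, 0, 0, -0.3, 0, 1, 0, 0, -0.8, 0, 1, 0, 0, -1, 0, 1, 0, 0, -1, 0, 1, 0, 0, -1, 0, 1, 0, 0, -1, 0, 1])

```text
t: 17.25
ee_pos: [0.6396, 0.1165, 0.1684]
tcp_rot: [0.0, -0.707, 0.707, -0.0]
contact_force: [-0.6, 0.6, 0.2]
finger_gap: 1.002
grasp_force: 0.0
```

Emit:
play_rows(series=[0.6, 0.9, 0, 0, 1, 0.6, 0.9, 0, 0, 1, 0.6, 0.9, 0, 0, 1, 0.6, 0.9, 0, 0, 1, 0.6, 0.9, 0, 0, 1, 0.6, 0.9, 0, 0, 1, 0.6, 0.9, 0, 0, 1, 0.6, 0.9, 0, 0, 1, 0.5, 0.9, 0, 0, 1, 0, 0, 0, 0, 1])

```text
t: 18.08
ee_pos: [0.4332, -0.0177, 0.1669]
tcp_rot: [-0.0, -0.706, 0.708, 0.001]
contact_force: [-1.4, -0.2, -0.8]
finger_gap: 0.998
grasp_force: 0.0
```

Run:
```python
from h import *
look("jar_powder",.0265,0,.062,[.435,-.0155],("wrist","scene","top"),"6.png")
look("jar_liquid",.0205,.012,.078,[.64,.117],("scene","top"))
```

```text
wrist [251.3 179.2] 0.81 [ 0.4386 -0.0197  0.    ]
 fit [ 0.4344 -0.0182] 0.9189189189185878
list index out of range
scene [227.8 230.3] 0.65 [ 0.4395 -0.0136  0.    ]
 fit [ 0.435  -0.0155] 0.8475336322857286
 fit [ 0.435  -0.0155] 0.0
list index out of range
list index out of range
[ 0.4373 -0.0157  0.1663] 18.6833 1.0012863393417422 0.0 [-1.0203 -0.3008 -0.1502]
scene [147.8 154.6] 0.71 [0.4497 0.3422 0.012 ]
scene [252.8 158.7] 0.5 [0.6518 0.1174 0.012 ]
 fit [0.64  0.117] 0.0
 fit [0.64  0.117] 0.0
top [221.5 160.8] 0.75 [0.6441 0.1199 0.012 ]
top [150.2 221.4] 0.53 [0.4521 0.3561 0.012 ]
 fit [0.6385 0.1186] 0.8502415458896124
list index out of range
[ 0.4372 -0.0158  0.1666] 19.0833 1.0036935227326107 0.0 [ 0.166   0.5392 -0.0303]
```

View pics/wrist6.png

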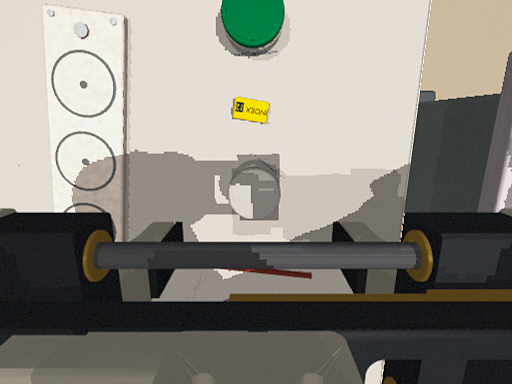

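Powder jar at (254,188), between the fingers, at (0.4345, -0.018). Green wax beyond it at (252,20).

Emit:
play_rows(series=[0.09, 0.11, 0.5, 0, 1, 0, 0, 0.9, 0, 1, 0, 0, 0.9, 0, 1, 0, 0, 0.9, 0, 1, 0, 0, 0.9, 0, 1, 0, 0, 0.9, 0, 1, 0, 0, 0.7, 0, 1, 0, 0, 0.4, 0, 1, 0, 0, 0.1, 0, 0, 0, 0, 0, 0, 0])

```text
t: 19.92
ee_pos: [0.4341, -0.0182, 0.011]
tcp_rot: [-0.001, -0.707, 0.707, 0.0]
contact_force: [-0.1, -0.4, 0.1]
finger_gap: 0.907
grasp_force: 0.0
```

Emit:
play_rows(series=[0, 0, 0, 0, 0, 0, 0, 0, 0, 0, 0, 0, 0, 0, 0, 0, 0, 0, 0, 0, 0, 0, 0, 0, 0, 0, 0, 0, 0, 0, 0, 0, 0, 0, 0])

```text
t: 20.5
ee_pos: [0.4353, -0.0177, 0.0123]
tcp_rot: [0.001, -0.707, 0.707, -0.0]
contact_force: [-0.5, 0.7, 6.2]
finger_gap: 0.591
grasp_force: 15.0
```

Emit:
play_rows(series=[0, 0, -0.6, 0, 0, 0, 0, -0.9, 0, 0, 0, 0, -0.8, 0, 0, 0, 0, -0.3, 0, 0])

```text
t: 20.83
ee_pos: [0.4354, -0.0178, 0.0788]
tcp_rot: [0.001, -0.707, 0.707, -0.001]
contact_force: [0.5, 0.5, -1.6]
finger_gap: 0.59
grasp_force: 15.0
```

Emit:
play_rows(series=[-0.25, -0.9, 0, 0, 0, -0.25, -0.9, 0, 0, 0, -0.25, -0.9, 0, 0, 0, -0.25, -0.9, 0, 0, 0, -0.25, -0.9, 0, 0, 0, -0.25, -0.9, 0, 0, 0, -0.25, -0.9, 0, 0, 0, -0.25, -0.9, 0, 0, 0, -0.21, -0.61, 0, 0, 0, 0, 0, 0, 0, 0])

```text
t: 21.67
ee_pos: [0.6321, 0.0379, 0.0751]
tcp_rot: [-0.0, -0.707, 0.707, -0.0]
contact_force: [1.1, 0.5, -2.1]
finger_gap: 0.586
grasp_force: 15.0
```

Run:
```python
from h import *
s=read_state();p=read_camera("wrist");s=read_state();print(s["ee_pos"],s["t"],s["finger_gap"],s["grasp_force"])
```

```text
[0.63023494 0.03740359 0.07490941] 21.7167 0.5887775853394094 14.999074190855026
```

Emit:
play_rows(series=[0, 0, 0.6, 0, 0, 0, 0, 0.7, 0, 0, 0, 0, 0.4, 0, 0, 0, 0, 0.25, 0, 0, 0, 0, 0.09, 0, 0, 0, 0, 0.04, 0, 0, 0, 0, 0, 0, 0])

```text
t: 22.3
ee_pos: [0.6299, 0.0372, 0.0249]
tcp_rot: [0.0, -0.707, 0.707, -0.0]
contact_force: [-0.6, 0.5, -2.2]
finger_gap: 0.592
grasp_force: 15.0
```

Emit:
play_rows(series=[0, 0, 0, 0, 1, 0, 0, 0, 0, 1, 0, 0, 0, 0, 1, 0, 0, 0, 0, 1, 0, 0, -0.3, 0, 1, 0, 0, -0.8, 0, 1, 0, 0, -1, 0, 1, 0, 0, -1, 0, 1, 0, 0, -1, 0, 1, 0, 0, -1, 0, 1])

```text
t: 23.13
ee_pos: [0.6297, 0.0371, 0.1541]
tcp_rot: [0.0, -0.707, 0.707, -0.0]
contact_force: [0.9, 0.4, -0.2]
finger_gap: 0.999
grasp_force: 0.0
```

Emit:
play_rows(series=[1, 0.13, 0, 0, 1, 1, 0.13, 0, 0, 1, 1, 0.13, 0, 0, 1, 1, 0.13, 0, 0, 1, 1, 0.13, 0, 0, 1, 1, 0.13, 0, 0, 1, 1, 0.13, 0, 0, 1, 1, 0.13, 0, 0, 1, 1, 0.13, 0, 0, 1, 1, 0.13, 0, 0, 1])

```text
t: 23.97
ee_pos: [0.5969, -0.2141, 0.1529]
tcp_rot: [0.0, -0.707, 0.707, -0.0]
contact_force: [-0.6, 0.3, -0.5]
finger_gap: 1.001
grasp_force: 0.0
```

Emit:
play_rows(series=[1, 0.13, 0, 0, 1, 1, 0.13, 0, 0, 1, 1, 0.13, 0, 0, 1, 1, 0.13, 0, 0, 1, 0.9, 0.13, 0, 0, 1, 0, 0, 0, 0, 1, 0, 0, 0, 0, 1])

```text
t: 24.55
ee_pos: [0.5803, -0.3365, 0.1524]
tcp_rot: [0.0, -0.706, 0.708, -0.0]
contact_force: [-0.2, 0.0, 0.5]
finger_gap: 1.004
grasp_force: 0.0
```

Run:
```python
from h import *
look("jar_separator",.0185,0,.05,[.58,-.343],("wrist","scene","top"),"7.png")
look("jar_powder",.0265,.012,.062,[.63,.0373],("scene","top"))
look("jar_liquid",.0205,.012,.078,[.64,.117],("top",))
```

```text
wrist [258.4 173.5] 0.89 [ 0.5776 -0.348   0.    ]
 fit [ 0.5777 -0.3468] 0.8823929299790059
list index out of range
scene [370.8 278.3] 0.64 [ 0.5823 -0.3464  0.    ]
 fit [ 0.579  -0.3444] 0.8411214953251376
list index out of range
top [362.  175.5] 0.66 [ 0.5833 -0.3421  0.    ]
 fit [ 0.5755 -0.3406] 0.7559523809478813
list index out of range
[ 0.5809 -0.3351  0.1521] 25.15 0.998950929936232 0.0 [0.7695 0.3843 0.0005]
scene [266.6 175.9] 0.91 [0.6323 0.0424 0.012 ]
list index out of range
list index out of range
top [244.4 166.2] 0.74 [0.624 0.045 0.012]
top [205.9 218.3] 0.53 [0.457  0.1745 0.012 ]
 fit [0.6265 0.0367] 0.7234042553165837
list index out of range
[ 0.5807 -0.3354  0.152 ] 25.55 1.0039412237158545 0.0 [ 0.106   0.6742 -0.5588]
top [220.9 158.6] 0.76 [0.6515 0.1217 0.012 ]
top [147.9 218.8] 0.63 [0.4608 0.3635 0.012 ]
 fit [0.64  0.117] 0.0
 fit [0.6385 0.1186] 0.8164251207690029
[ 0.5808 -0.3354  0.1521] 25.75 0.998928577105053 0.0 [-0.4381  1.0846  0.681 ]
```

View pics/wrist7.png

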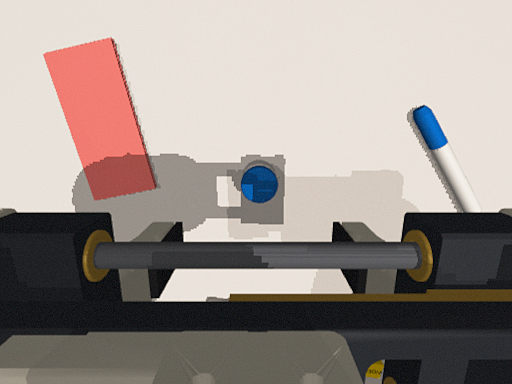

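Separator's blue cap is at (259,184) between the fingers, at (0.578, -0.347).

Emit:
play_rows(series=[0.46, 0.11, 0.4, 0, 0.75, 0, 0, 0.9, 0, 0.75, 0, 0, 0.9, 0, 0.75, 0, 0, 0.9, 0, 0.75, 0, 0, 0.9, 0, 0.75, 0, 0, 0.9, 0, 0.75, 0, 0, 0.6, 0, 0.75, 0, 0, 0.3, 0, 0.75, 0, 0, 0, 0, 0, 0, 0, 0, 0, 0])

```text
t: 26.58
ee_pos: [0.578, -0.3473, 0.007]
tcp_rot: [-0.0, -0.707, 0.707, 0.0]
contact_force: [0.2, -1.0, 0.9]
finger_gap: 0.652
grasp_force: 0.0
```

Emit:
play_rows(series=[0, 0, 0, 0, 0, 0, 0, 0, 0, 0, 0, 0, 0, 0, 0, 0, 0, 0, 0, 0, 0, 0, 0, 0, 0, 0, 0, 0, 0, 0, 0, 0, 0, 0, 0])

```text
t: 27.17
ee_pos: [0.5787, -0.3471, 0.0082]
tcp_rot: [0.0, -0.707, 0.707, -0.001]
contact_force: [-0.3, 0.6, 6.8]
finger_gap: 0.404
grasp_force: 15.0
```

Emit:
play_rows(series=[0, 0, -0.6, 0, 0, 0, 0, -0.9, 0, 0, 0, 0, -0.9, 0, 0, 0, 0, -0.4, 0, 0, -0.5, -0.1, 0, 0, 0, -0.9, -0.12, 0, 0, 0, -0.9, -0.12, 0, 0, 0, -0.9, -0.12, 0, 0, 0, -0.9, -0.12, 0, 0, 0, -0.9, -0.12, 0, 0, 0])

```text
t: 28.0
ee_pos: [0.5949, -0.2201, 0.0758]
tcp_rot: [-0.0, -0.707, 0.707, 0.001]
contact_force: [0.0, -1.0, -0.5]
finger_gap: 0.404
grasp_force: 15.0
```

Emit:
play_rows(series=[-0.9, -0.12, 0, 0, 0, -0.9, -0.12, 0, 0, 0, -0.9, -0.12, 0, 0, 0, -0.9, -0.12, 0, 0, 0, -0.9, -0.12, 0, 0, 0, -0.9, -0.12, 0, 0, 0, -0.9, -0.12, 0, 0, 0, -0.9, -0.11, 0, 0, 0, 0, 0, 0, 0, 0, 0, 0, 0, 0, 0])

```text
t: 28.83
ee_pos: [0.6188, -0.0403, 0.076]
tcp_rot: [0.0, 0.708, -0.707, -0.001]
contact_force: [0.4, -0.9, -0.5]
finger_gap: 0.41
grasp_force: 15.0
```

Run:
```python
from h import *
p=read_camera("wrist");save(p,"w8.png");s=read_state();print(s["ee_pos"],s["t"],s["finger_gap"],s["grasp_force"])
```

```text
[ 0.61869014 -0.04120633  0.07615912] 28.8833 0.41039658507400506 14.999187737703323
```

Emit:
play_rows(series=[0.02, -0.04, 0.6, 0, 0, 0, 0, 0.8, 0, 0, 0, 0, 0.5, 0, 0, 0, 0, 0.25, 0, 0, 0, 0, 0.1, 0, 0, 0, 0, 0.02, 0, 0, 0, 0, 0, 0, 0])

```text
t: 29.47
ee_pos: [0.6204, -0.043, 0.0205]
tcp_rot: [0.0, -0.707, 0.708, -0.0]
contact_force: [-1.0, 0.4, -0.5]
finger_gap: 0.406
grasp_force: 15.0
```

Emit:
play_rows(series=[0, 0, 0, 0, 1, 0, 0, 0, 0, 1, 0, 0, 0, 0, 1, 0, 0, 0, 0, 1, 0, 0, -0.3, 0, 1, 0, 0, -0.8, 0, 1, 0, 0, -1, 0, 1, 0, 0, -1, 0, 1, 0, 0, -1, 0, 1, 0, 0, -1, 0, 1])

```text
t: 30.3
ee_pos: [0.6203, -0.0424, 0.1498]
tcp_rot: [0.0, -0.707, 0.707, -0.0]
contact_force: [0.0, 0.7, 0.9]
finger_gap: 0.99
grasp_force: 0.0
```

Emit:
play_rows(series=[0.7, 0.9, 0, 0, 1, 0.7, 0.9, 0, 0, 1, 0.7, 0.9, 0, 0, 1, 0.7, 0.9, 0, 0, 1, 0.7, 0.9, 0, 0, 1, 0.7, 0.9, 0, 0, 1, 0.7, 0.9, 0, 0, 1, 0.7, 0.9, 0, 0, 1, 0, 0, 0, 0, 1, 0, 0, 0, 0, 1])

```text
t: 31.13
ee_pos: [0.4396, -0.183, 0.1488]
tcp_rot: [0.001, -0.706, 0.708, -0.001]
contact_force: [1.1, 0.3, -0.6]
finger_gap: 0.997
grasp_force: 0.0
```

Run:
```python
from h import *
look("jar_wax",.0295,0,.04,[.4385,-.18],("wrist","scene","top"),"9.png")
look("jar_separator",.0185,.012,.05,[.6196,-.0418],("scene","top"))
```

```text
wrist [259.2 186.6] 0.68 [ 0.4363 -0.1805  0.    ]
 fit [ 0.436  -0.1798] 0.8747238876614469
list index out of range
scene [275.8 269.1] 0.98 [ 0.4446 -0.1766  0.    ]
 fit [ 0.4371 -0.1757] 0.8595271210001953
list index out of range
list index out of range
list index out of range
[ 0.4404 -0.1821  0.1477] 31.7333 1.00093639485266 0.0 [ 0.0649 -0.7663 -0.4979]
 fit [ 0.6196 -0.0418] 0.0
list index out of range
top [270.1 165.7] 0.43 [ 0.6232 -0.0394  0.012 ]
 fit [ 0.6174 -0.0399] 0.7499999999947917
list index out of range
[ 0.4403 -0.1823  0.1478] 32.1333 0.9993978880113761 0.0 [ 0.541  -0.3804 -0.9711]
```

View pics/wrist9.png

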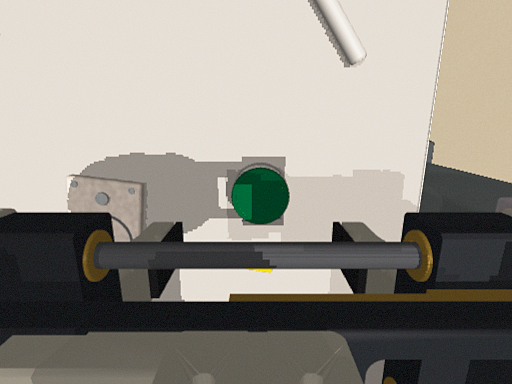

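Wax's green cap is at (260,195) between the fingers, at (0.436, -0.180).

Emit:
play_rows(series=[-0.09, 0.17, 0.4, 0, 1, 0, 0, 0.9, 0, 1, 0, 0, 0.9, 0, 1, 0, 0, 0.9, 0, 1, 0, 0, 0.9, 0, 1, 0, 0, 0.9, 0, 1, 0, 0, 0.5, 0, 1, 0, 0, 0.3, 0, 1, 0, 0, 0, 0, 1, 0, 0, 0, 0, 0])

```text
t: 32.97
ee_pos: [0.4363, -0.1801, 0.0055]
tcp_rot: [-0.0, -0.707, 0.707, 0.0]
contact_force: [0.1, 0.3, 0.9]
finger_gap: 0.969
grasp_force: 0.0
```

Emit:
play_rows(series=[0, 0, 0, 0, 0, 0, 0, 0, 0, 0, 0, 0, 0, 0, 0, 0, 0, 0, 0, 0, 0, 0, 0, 0, 0, 0, 0, 0, 0, 0, 0, 0, 0, 0, 0])

```text
t: 33.55
ee_pos: [0.4366, -0.18, 0.0059]
tcp_rot: [0.0, -0.707, 0.707, -0.0]
contact_force: [-0.1, 1.1, 6.2]
finger_gap: 0.661
grasp_force: 15.0
```

Emit:
play_rows(series=[0, 0, -0.6, 0, 0, 0, 0, -0.9, 0, 0, 0, 0, -0.8, 0, 0, 0, 0, -0.3, 0, 0])

```text
t: 33.88
ee_pos: [0.4373, -0.1802, 0.0727]
tcp_rot: [0.001, -0.707, 0.707, -0.001]
contact_force: [1.2, 0.0, -1.0]
finger_gap: 0.66
grasp_force: 15.0
```

Emit:
play_rows(series=[-0.3, -0.9, 0, 0, 0, -0.3, -0.9, 0, 0, 0, -0.3, -0.9, 0, 0, 0, -0.3, -0.9, 0, 0, 0, -0.3, -0.9, 0, 0, 0, -0.3, -0.9, 0, 0, 0, -0.3, -0.9, 0, 0, 0, -0.26, -0.62, 0, 0, 0, 0, 0, 0, 0, 0, 0, 0, 0, 0, 0])

```text
t: 34.72
ee_pos: [0.6091, -0.1207, 0.0691]
tcp_rot: [-0.001, -0.707, 0.707, 0.001]
contact_force: [-0.4, -1.2, -1.3]
finger_gap: 0.66
grasp_force: 15.0
```

Run:
```python
from h import *
p=read_camera("wrist");s=read_state();print(s["ee_pos"],s["t"],s["finger_gap"],s["grasp_force"])
```

```text
[ 0.60834545 -0.12101312  0.06928621] 34.7667 0.6520185083846952 14.999179244041443
```

Emit:
play_rows(series=[0, -0.03, 0.6, 0, 0, 0, 0, 0.7, 0, 0, 0, 0, 0.4, 0, 0, 0, 0, 0.25, 0, 0, 0, 0, 0.09, 0, 0, 0, 0, 0.02, 0, 0, 0, 0, 0, 0, 0])

```text
t: 35.35
ee_pos: [0.6101, -0.1212, 0.0192]
tcp_rot: [0.0, -0.707, 0.707, -0.0]
contact_force: [0.5, -0.6, -1.4]
finger_gap: 0.657
grasp_force: 15.0
```

Emit:
play_rows(series=[0, 0, 0, 0, 1, 0, 0, 0, 0, 1, 0, 0, 0, 0, 1, 0, 0, 0, 0, 1, 0, 0, -0.3, 0, 1, 0, 0, -0.8, 0, 1, 0, 0, -1, 0, 1, 0, 0, -1, 0, 1, 0, 0, -1, 0, 1, 0, 0, -1, 0, 1])

```text
t: 36.18
ee_pos: [0.6098, -0.1212, 0.1483]
tcp_rot: [0.0, -0.707, 0.707, -0.0]
contact_force: [0.6, -0.2, -0.7]
finger_gap: 0.997
grasp_force: 0.0
```

Emit:
play_rows(series=[0, 0.3, -1, 0, 1, 0, 0.3, -1, 0, 1, 0, 0.3, -1, 0, 1, 0, 0.3, -1, 0, 1, 0.5, 0.3, -1, 0, 1, 1, 0.5, 0, 0, 1, 1, 0.5, 0, 0, 1, 1, 0.5, 0, 0, 1, 1, 0.5, 0, 0, 1, 0, 0, 0, 0, 1])

```text
t: 37.02
ee_pos: [0.5201, -0.2365, 0.2724]
tcp_rot: [-0.0, -0.706, 0.708, -0.0]
contact_force: [-0.3, 1.3, -0.6]
finger_gap: 0.999
grasp_force: 0.0
```

Run:
```python
from h import *
RG=np.array([[.6397,.1170],[.6298,.0373],[.6196,-.0418],[.6095,-.121]])
S=[("jar_liquid",.0205,.078),("jar_powder",.0265,.062),("jar_separator",.0185,.05),("jar_wax",.0295,.04)]
for c in ("wrist","scene","top"):
    p=read_camera(c); save(p,c+"10.png")
    for (n,r,h),g in zip(S,RG):
        for i in range(3):
            try:
                x,f=fitcyl(p,n,r,.012,h,g,i)
                if f>.3: print(c,n,np.round(x-g,4),round(f,2))
            except IndexError: pass
    for i in range(2):
        try: print(c,"dropper",fitcyl(p,"dropper_bottle",.0165,.004,.055,[.4535,.183],i))
        except IndexError: pass
s=read_state();print(s["ee_pos"],s["t"])
a=cv2.imread("pics/scene10.png")[90:270,140:380];b=cv2.imread("pics/top10.png")[130:250,180:340]
cv2.imwrite("pics/chk.png",np.vstack([cv2.resize(a,(480,360),interpolation=2),cv2.resize(b,(480,230),interpolation=2)]))
```

```text
wrist jar_separator [-0.0029 -0.0035] 0.6
scene jar_liquid [0.0009 0.0036] 0.84
scene jar_powder [0.0015 0.0007] 0.91
scene jar_separator [0.0024 0.0032] 0.72
scene jar_wax [0.0002 0.0023] 0.62
scene dropper (array([0.45434375, 0.18951562]), np.float64(0.7322033898280265))
top jar_liquid [-0.0008  0.0015] 0.96
top dropper (array([0.45268262, 0.18747803]), np.float64(0.7153846153791125))
[ 0.52233337 -0.23355626  0.27129382] 39.2667
```

View pics/chk.png

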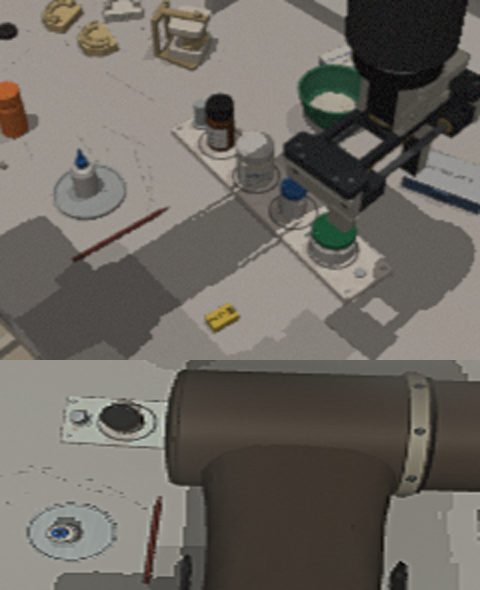

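All four jars stand on their rings in the right order, with fits within about 4 mm. The dropper stands in the dish, and the gripper is clear.

```bash
python3 -c "
from station import *
print(hand_in())"
```

```text
the job is handed in; nothing more can be done
None
```

I handed the job in at about 39 s of the 109 s: the dropper bottle stands near the middle of the drip dish (5 mm off at most), and the four jars stand released on the ring marks, tallest by the pin to shortest, within about 5 mm of centre. The hand-in call gave no verdict.

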